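# Swap a flask's loose stopper for the matching taper probe and press it home

## Robot

A 7-joint arm with a two-finger parallel gripper is mounted at the origin on a cart in front of the work surface, level with it; the furniture and walls round the work are solid. World frame = base frame: x ahead of the robot, y to its left, z up, the work surface at z = 0. Lengths are in m, angles in degrees, forces in N, time in s.
With the tool pointing down it reaches from about 0.35 to 0.775 m from the base axis. Payload 3.1 kg.
Tool frame: the origin (TCP) lies at the very end of the fingers, on their centre line; the grasp point (between the pads) lies 19 mm behind it; z points along the fingers, y is the line along which they close (so a half turn about z gives the same grasp; the last joint's range is limited). The gripper opens to 85 mm and grips with 20 to 120 N. Pads are 22 mm wide; open, the fingers measure 114 mm over their backs; the gripper's body (76 mm by 85 mm) begins 54 mm behind the grasp point. The pads swing forward as they close: fully open they stand 13 mm farther back than shut.
Start: joints at [63.673, 17.813, 0.802, 86.603, -0.252, 75.585, -1.558], TCP at [0.223, -0.503, 0.231] pointing down, gripper open.
Joint ranges: [-154.91, 154.91], [-16.99, 109.72], [-72.82, 74.43], [7.12, 147.25], [-82.49, 262.49], [11.32, 116.49], [-174.64, 174.64]. Speed limits (degrees/s): [159.86, 159.86, 180, 180, 180, 180, 180].

## Interface

Orientations are given as [roll, pitch, yaw] about the fixed x, y, z axes, in that order (R = Rz(yaw) Ry(pitch) Rx(roll)).
In Python, from rig import robot gives the robot as it stands.
- The arm moves only by the shell command python3 drive.py 'ROWS' [FORCE]. ROWS is a JSON list that holds a single list of rows (three levels of brackets), with 1 to 12 rows, each of 5 numbers: the finger opening in m, then dx, dy, dz in units of 50 mm, then a turn about the tool's z in units of 5 degrees; each row is the pose to reach, as a shift and turn from the pose commanded when the command began, along the tool's axes at that moment; what a row does not reach only later rows make up. A row lasts 1/12 s, in which the tool goes at most 0.0417 m and 7.16 degrees, less where a joint would pass 70% of its speed; a pose out of reach is approached as far as the arm can. The fingers move at their own pace and stop on an object; FORCE is the grip in N (left out, the last holds). Time passes only in rows, so rows that do not move let the fingers close. It prints the time, the measured TCP pose, the force, the opening and the grip force at its end. Input that does not fit is refused with a message, and nothing moves.
- robot.get_state(): the state, without advancing time (a new reading comes with each control period).
- robot.camera(name): name is "side" or "top"; returns a dict with "pixels" (384x512x3 uint8, red, green, blue), "K" (3x3 intrinsics, pixels), "rvec" (rotation vector, rad) and "tvec" (3), from world to camera coordinates, as OpenCV has them. Camera axes: x right, y down, z forward; pixel columns grow to the right and rows downward; lengths in m; the calibration is good to about 2 mm. A picture is of the moment at which its call begins. There is no depth.
- robot.hand_in(): hands the job in; it is judged then, once.
The state is a dict: "clock": time; "joint_pos": joint angles; "joint_velocities": joint speeds; "tau": joint torques, N m; "position": TCP position; "tcp_rot": TCP orientation; "contact_force": force on the tool from outside, world axes, zero at the start; "ft_torque": the same for the moment, N m; "finger_gap": finger opening in m; "gripper_force": force on a finger pad.
Only numpy, scipy, OpenCV 4.12 (cv2) and the standard library are available. Lean on these libraries where they do the work, as an engineer would, in place of code of your own. Each camera call takes 0.05 s, during which the arm holds its last target. There are 200 camera calls.

## Task

Take the loose white stopper out of the slanting neck of the flask in the heating mantle and leave it in the glass dish. Then fit the probe whose white cone matches that neck: press or tap it straight down the neck until its flange sits on the rim all round, so that the taper alone grips it, and let go. Leave the other probe in its rack and do not knock over the bottle or the vials.

Things in the scene. Friction and masses are not known exactly. Their poses are not given: they have to be found in the camera images.
- open_neck: Open neck of the flask (fixed), leaning 30 deg from vertical, roughly to the robot. Origin: rim centre; z outward along its axis, y level. Inside: tapered elastic sleeve, 24.6 mm wide at the rim, 18.8 at 36 mm depth, open below. A matching cone touches with its flange about 8 to 9 mm short of the rim; a push growing to 10 to 16 N brings the flange down, then friction keeps it.
- mantle: Grey round heating mantle, 146 mm wide, 82 high, fixed, with a 17 mm panel at the front. Origin: centre of underside; the open neck leans to its -x. The flask's bulb is 90 mm wide, its centre 82 mm above the worktop and 88 mm below the open rim along the neck. The middle neck (upright) and far neck are closed by fixed stoppers that reach 106 mm from the bulb's centre.
- stopper: Solid white stopper, about 35 g, standing loosely in the open neck; comes out easily along the neck's axis. Origin: centre of the flange's underside; z along its axis to the head. Below: cone 30 mm long, 26 mm wide at the top, 21 at the bottom (rounded end to 35 mm). Above: flange 31 mm wide, 3 thick, then the head to grip, 20 mm wide, 3 to 30 mm above the origin.
- wide_probe: Matching probe, about 60 g, upright in the rack. Origin: centre of the flange's underside; z up its axis, round about it. Below: white cone 30 mm long, 26 mm wide at the top, 21 at the bottom; shoulder 17 mm wide to 36 mm; steel stem 10 mm wide to 81 mm. Above: white flange 31 mm wide, 4 thick; black head to grip, 20 mm wide, 4 to 47 mm; steel connector to 55 mm.
- narrow_probe: The other probe, same head, flange and stem, but its white cone is too thin for the neck: 17 mm across at the top, 13 mm at the bottom, 24 mm long; its origin, likewise the centre of the flange's underside, therefore stands 6 mm lower. It stays in the rack.
- probe_rack: Grey plastic rack, 58 mm by 120 mm and 56 mm high, fixed. Origin: centre of its underside, z up. Two holes 14 mm across, 30 mm either side of the origin along its y axis, each with one probe; the cones stand clear above its top. Either probe may be in either hole.
- dish: Low round glass dish, 99 mm across and 30 mm high, wall 3 mm, floor 4 mm thick; fixed. Origin: centre of its underside.
- bottle_mid: Small screw-cap glass bottle, 56 mm across and 104 mm high, loose, standing; origin at the centre of its underside, z up. A bystander.
- vial_front: Translucent sample vial, 27 mm across and 62 mm high, loose, standing; origin at the centre of its underside, z up. A bystander.
- vial_left: Translucent sample vial, 23 mm across and 45 mm high, loose, standing; origin at the centre of its underside, z up. A bystander.

How it is judged:
By the outcome, as a careful person would: the job done as asked, in the order asked, and still so for the second after the job is handed in, with the robot touching nothing.
It also fails if it takes over 48 s, if anything falls off the work surface, if the arm or the gripper's body presses on something with over 40 N, if the wrist force passes 120 N, or if a joint passes its speed limit or range.

## Working session

There is one attempt and no reset: what is moved stays moved. The work goes in short steps, Python scripts to look and compute and a shell command to move; the robot and the scene stay as the last step left them, time stands still between calls to the robot, and variables do not carry over. Pictures are saved under pics/ and viewed, at most 10 in all, crops included, and the job is handed in when it is done.

```bash
ls; mkdir -p pics; cat > h.py <<'E'
import numpy as np, cv2
from rig import robot
def snap(n,f=None):
    c=robot.camera(n)
    if f: cv2.imwrite(f,c["pixels"][:,:,::-1])
    return c
E
python3 - <<'E'
from h import *
import pickle
for n in("side","top"):
    c=snap(n,f"pics/{n}0.png"); pickle.dump(c,open(n+".pkl","wb"))
    R=cv2.Rodrigues(np.array(c["rvec"],float))[0]; print(n,np.round(-R.T@np.ravel(c["tvec"]),3),np.round(R[2],2),c["K"][0][0])
s=robot.get_state(); print(s)
E
```

```text
drive.py
pics
rig.py
side [0.179 0.805 0.781] [ 0.31 -0.74 -0.59] 474.4536197528673
top [ 0.3   -0.012  1.108] [ 0.2   0.01 -0.98] 417.83286127224824
{'clock': 0.1, 'joint_pos': array([63.67332913, 17.85442778,  0.80472013, 86.68422798, -0.25051615,
       75.58451701, -1.55819089]), 'joint_velocities': array([-0.09652621, -0.1178855 ,  0.00466302, -0.22128349, -0.02139862,
        0.01453079,  0.05516007]), 'tau': array([ 9.78228563e-04, -3.80857694e+01,  1.46997250e-01, -2.31243682e+01,
        1.23467913e-02,  8.17832595e-03, -1.65539910e-05]), 'position': array([ 0.22286483, -0.50209621,  0.23033324]), 'tcp_rot': array([-1.79878774e+02,  7.52258354e-03,  2.39396344e+01]), 'contact_force': array([-0.17491805, -0.08379556,  1.10189617]), 'ft_torque': array([-0.0049057 ,  0.02317714,  0.06462095]), 'gripper_force': 0.0, 'finger_gap': 0.08545409962591544}
```

View pics/side0.png

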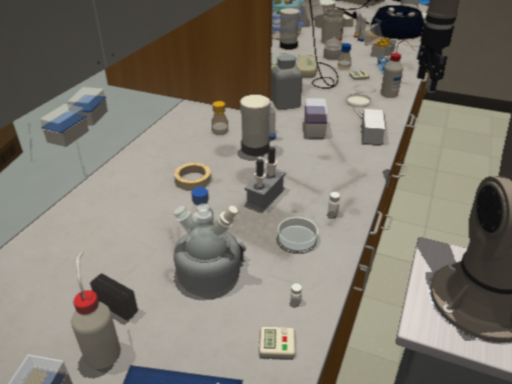

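View pics/top0.png

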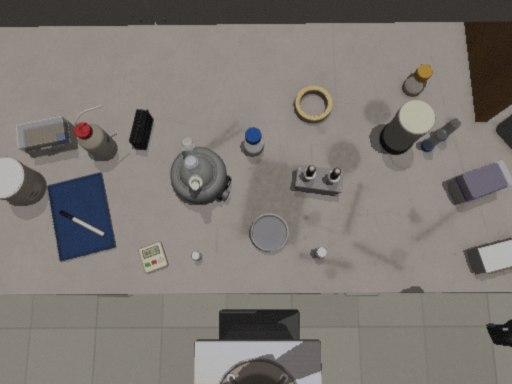

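The side view shows the mantle at about (208,260), the loose stopper at (230,213), the rack with probes at (265,180) and the dish at (297,234). In the top view they are at (200,175), (196,183), (318,180) and (269,233). Next I'll enlarge both views.

```bash
python3 - <<'E'
import pickle,cv2,numpy as np
s=pickle.load(open("side.pkl","rb"))["pixels"][:,:,::-1];t=pickle.load(open("top.pkl","rb"))["pixels"][:,:,::-1]
def z(im,x,y,w,h,f):
    o=cv2.resize(im[y:y+h,x:x+w],None,fx=f,fy=f,interpolation=cv2.INTER_CUBIC)
    for k in range(0,w,10):
        cv2.line(o,(k*f,0),(k*f,6),(0,0,255),1)
        if k%20==0:cv2.putText(o,str(x+k),(k*f,16),0,.35,(0,0,255))
    for k in range(0,h,10):
        cv2.line(o,(0,k*f),(6,k*f),(0,0,255),1)
        if k%20==0:cv2.putText(o,str(y+k),(8,k*f+4),0,.35,(0,0,255))
    return o
cv2.imwrite("pics/s1.png",z(s,165,140,130,100,6)); cv2.imwrite("pics/t1.png",z(t,165,125,190,90,4))
E
```

```text
(no output)
```

View pics/s1.png

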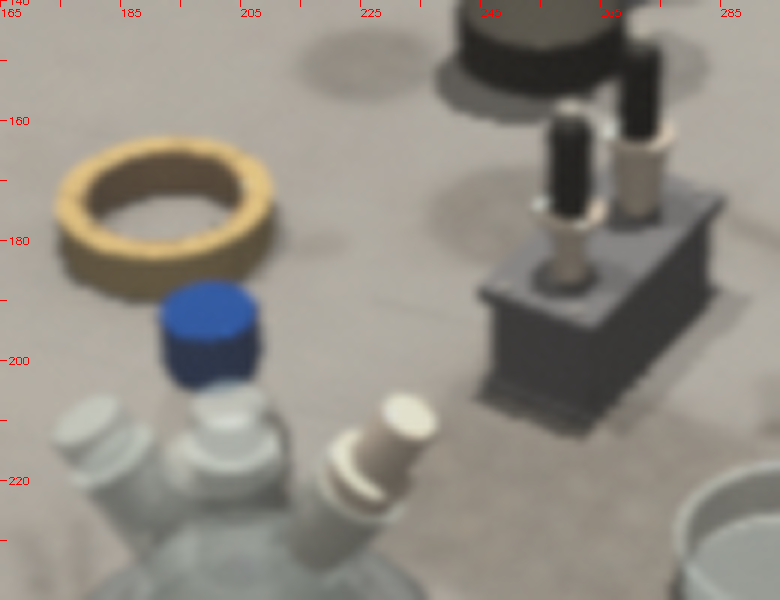

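View pics/t1.png

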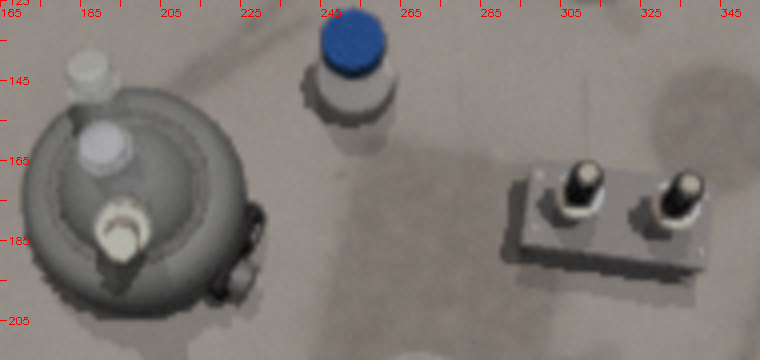

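The far probe in the side view, at side (271,165) and top (335,175), has the thick cone and stands higher. The near one has the thin cone. The stopper head top is at side (233,209) and top (195,185).

```bash
cat >> h.py <<'E'
def cam(c):
    R=cv2.Rodrigues(np.array(c["rvec"],float))[0]; t=np.array(c["tvec"],float).reshape(3,1); return np.array(c["K"],float),R,t
def tri(cs,ct,ps,pt):
    """least-squares ray crossing; returns point and gap (mm)"""
    P=[K@np.hstack([R,t]) for K,R,t in(cam(cs),cam(ct))]
    X=cv2.triangulatePoints(*P,np.array(ps,float).reshape(2,1),np.array(pt,float).reshape(2,1)); X=(X[:3]/X[3]).ravel()
    return X,proj(cs,X)-ps,proj(ct,X)-pt
def proj(c,X):
    K,R,t=cam(c); x=K@(R@np.reshape(X,(3,1))+t); return (x[:2]/x[2]).ravel()
def plane(c,p,z):
    K,R,t=cam(c); o=(-R.T@t).ravel(); d=R.T@np.linalg.solve(K,[p[0],p[1],1]); return o+d*(z-o[2])/d[2]
E
python3 - <<'E'
from h import *
import pickle
cs,ct=[pickle.load(open(n+".pkl","rb")) for n in("side","top")]
S=lambda u,v:np.array([165+u/6,140+v/6])-.42
T=lambda u,v:np.array([165+u/4,125+v/4])-.375
pts=dict(stopper_top=(S(410,416),T(121,242)),stopper_flange=(S(364,473),T(123,228)),mid_top=(S(230,400),T(104,147)),far_top=(S(90,415),T(88,72)))
def blob(c,x0,y0,x1,y1):
    g=c["pixels"][y0:y1,x0:x1].max(2); m=(g<70).astype(np.uint8)
    n,l,st,ce=cv2.connectedComponentsWithStats(m); i=1+st[1:,4].argmax(); print(st[i]); return ce[i]+[x0,y0]
pts["wide_head"]=(blob(cs,265,144,278,163),blob(ct,328,167,342,178))
pts["narrow_head"]=(blob(cs,253,157,266,175),blob(ct,303,164,317,175))
for k,(a,b) in pts.items():
    X,e,f=tri(cs,ct,a,b); print(k,np.round(X,4),np.round(e,1),np.round(f,1),a.round(1),b.round(1))
# dish: rim ellipse
for p in((250.5,233),(288,233),(269,215),(269,251),(269,233)): print(plane(ct,p,.03).round(3))
E
```

```text
[  0   0  10  19 122]
[ 2  2 10  9 46]
[ 4  4  6 14 83]
[ 3  3  9  8 39]
stopper_top [0.5086 0.135  0.1897] [-0.4 -0.1] [0.1 0.4] [232.9 208.9] [194.9 185.1]
stopper_flange [0.5241 0.1387 0.1626] [0. 0.] [-0. -0.] [225.2 218.4] [195.4 181.6]
mid_top [0.5677 0.1474 0.1869] [0.6 0.2] [-0.2 -0.7] [202.9 206.2] [190.6 161.4]
far_top [0.6163 0.1599 0.1749] [0.5 0.2] [-0.2 -0.5] [179.6 208.7] [186.6 142.6]
wide_head [ 0.5512 -0.1896  0.1248] [0.8 0.2] [-0.3 -1.1] [269.8 152.9] [333.7 174.3]
narrow_head [ 0.5591 -0.1328  0.1126] [0.1 0. ] [-0.  -0.1] [259.5 167.4] [309.3 171.7]
[0.418 0.014 0.03 ]
[ 0.417 -0.083  0.03 ]
[ 0.465 -0.034  0.03 ]
[ 0.372 -0.033  0.03 ]
[ 0.418 -0.034  0.03 ]
```

Units first: shifts go in units of 50 mm and turns go in units of 5 degrees. So 0.35 m is 7, -0.28 m is -5.6, 9 degrees is 1.8.

```bash
cat >> h.py <<'E'
def to(p,yaw=13.0):
    """tool-axis shift and turn from the present pose to TCP p (tool down)"""
    s=robot.get_state(); r=np.radians(s["tcp_rot"][2]); d=np.array(p)-s["position"]
    print("shift",np.round([d[0]*np.cos(r)+d[1]*np.sin(r), d[0]*np.sin(r)-d[1]*np.cos(r), -d[2]],4),"turn",round((s["tcp_rot"][2]-yaw),2),"F",s["contact_force"].round(1),"gap",round(s["finger_gap"],4),"t",s["clock"],"J",s["joint_pos"].round())
E
python3 drive.py '[[[0.055,0.6,-0.6,0,0.6],[0.055,1.2,-1,0,1.2],[0.055,1.8,-1.6,0,1.8],[0.055,2.4,-2,0,2.2],[0.055,3,-2.6,0,2.2],[0.055,3.6,-3.2,0,2.2],[0.055,4,-3.6,0,2.2],[0.055,4.6,-4,0,2.2],[0.055,5.2,-4.6,0,2.2],[0.055,5.8,-5.2,0,2.2],[0.055,6.4,-5.6,0,2.2],[0.055,7,-6.2,0,2.2]]]' 40
python3 - <<'E'
from h import *
import pickle
cs,ct=[pickle.load(open(n+".pkl","rb")) for n in("side","top")]
print(plane(ct,(333.7,174.3),.118),plane(ct,(309.3,171.7),.112))
S=lambda u,v:np.array([165+u/6,140+v/6])-.42
T=lambda u,v:np.array([165+u/4,125+v/4])-.375
for k,(a,b) in dict(wflange=(S(640,137),T(679,208)),wtop=(S(641,48),T(689,180)),nflange=(S(570,212),T(579,203)),ntop=(S(569,108),T(590,168))).items(): print(k,*[x.round(4) for x in tri(cs,ct,a,b)])
to((.5134,.1353,.235))
E
```

```text
clock: 1.1
position: [0.4176, -0.0773, 0.2311]
tcp_rot: [179.9, -0.0, 12.9]
contact_force: [1.0, -0.3, 0.2]
finger_gap: 0.0547
gripper_force: 0.0
[ 0.55042294 -0.19125018  0.118     ] [ 0.5589788 -0.1328164  0.112    ]
wflange [ 0.5515 -0.1975  0.0911] [0.068  0.0179] [-0.022  -0.0945]
wtop [ 0.5539 -0.1962  0.1381] [-0.8168 -0.2255] [0.2709 1.1616]
nflange [ 0.5581 -0.1352  0.0878] [0.6638 0.1786] [-0.2152 -0.888 ]
ntop [ 0.5627 -0.137   0.1394] [-0.4888 -0.1395] [0.1628 0.6714]
shift [ 0.1407 -0.1859 -0.0039] turn -0.15 F [ 1.  -0.3  0.2] gap 0.0547 t 1.1 J [ 29.   4. -22. 104.   2.  72. -71.]
```

```bash
python3 drive.py '[[[0.055,0.4,-0.6,0,0],[0.055,0.8,-1.2,0,0],[0.055,1.2,-1.6,0,0],[0.055,1.6,-2.2,0,0],[0.055,2,-2.8,0,0],[0.055,2.4,-3.3,0,0],[0.055,2.82,-3.72,0,0],[0.055,2.82,-3.72,0.4,0],[0.055,2.82,-3.72,0.6,0],[0.055,2.82,-3.72,0.6,0]]]'
python3 - <<'E'
from h import *
to((.5134,.1353,.172))
s=snap("side")["pixels"][150:250,170:290,::-1]; t=snap("top")["pixels"][130:230,140:260,::-1]
cv2.imwrite("pics/a1.png",cv2.resize(np.hstack([s,t]),None,fx=3.3,fy=3.3,interpolation=2))
E
```

```text
clock: 1.93
position: [0.5103, 0.1333, 0.1979]
tcp_rot: [179.9, 0.4, 12.9]
contact_force: [-0.8, -1.0, -0.1]
finger_gap: 0.0548
gripper_force: 0.0
shift [ 0.0034 -0.0012  0.0259] turn -0.06 F [-0.8 -1.  -0.1] gap 0.0548 t 1.9333 J [   7.   20.  -31.   92.   10.   72. -103.]
```

View pics/a1.png

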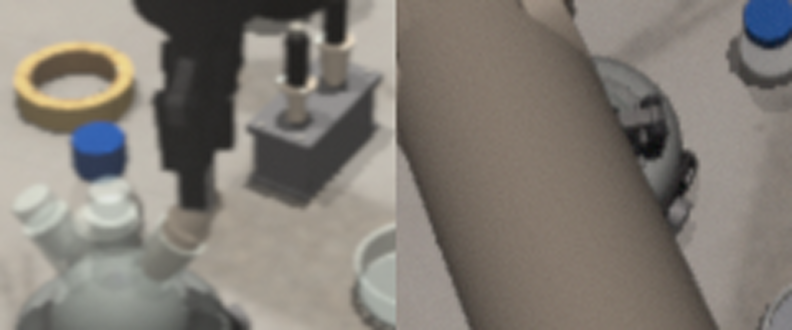

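The side view shows the near finger at about (197,195 in the crop) beside the stopper head, in line with it. The arm hides the neck from the top camera. I'll descend and grip.

```bash
python3 drive.py '[[[0.055,0.068,-0.02,0.2,0],[0.055,0.068,-0.02,0.4,0],[0.055,0.068,-0.02,0.52,0],[0.055,0.068,-0.02,0.52,0],[0,0.068,-0.02,0.52,0],[0,0.068,-0.02,0.52,0],[0,0.068,-0.02,0.52,0],[0,0.068,-0.02,0.52,0],[0,0.068,-0.02,0.52,0],[0,0.068,-0.02,0.52,0]]]' 40
python3 - <<'E'
from h import *
to((.5134,.1353,.172))
s=snap("side")["pixels"][150:250,170:290,::-1]
cv2.imwrite("pics/a2.png",cv2.resize(s,None,fx=4,fy=4,interpolation=2))
E
```

```text
clock: 2.87
position: [0.5161, 0.1372, 0.1758]
tcp_rot: [-180.0, -0.1, 13.0]
contact_force: [-0.3, 0.3, 0.2]
finger_gap: 0.0182
gripper_force: 39.0
shift [-0.003   0.0012  0.0038] turn -0.03 F [-0.3  0.3  0.2] gap 0.0182 t 2.8667 J [   7.   21.  -31.   93.   11.   69. -104.]
```

View pics/a2.png

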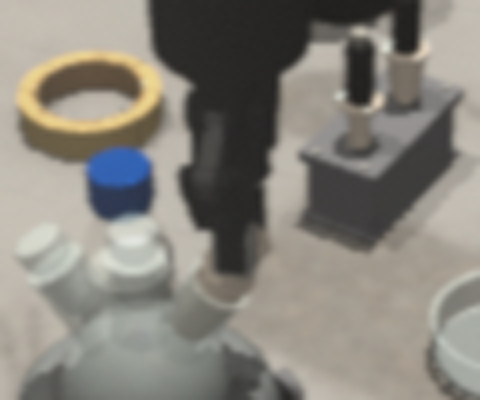

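In the tool's units: -0.06 m is -1.2, -0.05 m is -1.

```bash
python3 drive.py '[[[0,-0.1,0,-0.174,0],[0,-0.3,0,-0.52,0],[0,-0.5,0,-0.866,0],[0,-0.7,0,-1.212,0],[0,-0.8,0,-1.4,0],[0,-1,0.4,-1.4,0],[0,-1.4,1,-1.4,0],[0,-1.6,1.6,-1.2,0],[0,-2,2,-0.8,0],[0,-2.4,2.6,-0.4,0],[0,-2.6,2.9,0,0],[0,-2.6,2.9,0,0]]]'
python3 - <<'E'
from h import *
to((.423,-.033,.052))
s=snap("side")["pixels"][140:290,200:400,::-1]
cv2.imwrite("pics/a3.png",cv2.resize(s,None,fx=2.5,fy=2.5,interpolation=2))
E
```

```text
clock: 3.92
position: [0.4161, -0.0395, 0.1715]
tcp_rot: [180.0, 0.6, 12.4]
contact_force: [0.2, -0.4, -0.1]
finger_gap: 0.0181
gripper_force: 39.2
shift [ 0.0081 -0.0049  0.1195] turn -0.57 F [ 0.2 -0.4 -0.1] gap 0.0181 t 3.9167 J [ 26.   7. -25. 110.   3.  65. -78.]
```

View pics/a3.png

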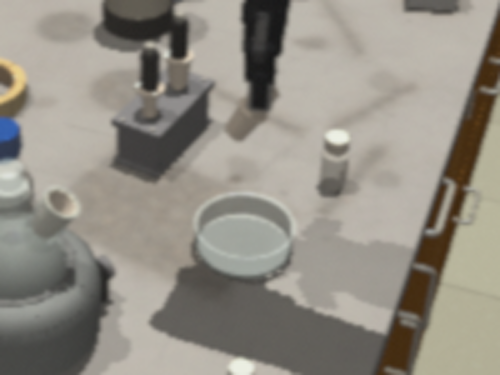

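The stopper hangs in the gripper at about crop (242,122). The neck is now open, with its rim centre near side pixel (225,223). Next I lower it into the dish.

In the tool's units: 0.118 m is 2.36, 0.112 m is 2.24.

```bash
python3 drive.py '[[[0,0.14,-0.08,0.6,0],[0,0.14,-0.08,1.2,0],[0,0.14,-0.08,1.8,0],[0,0.14,-0.08,2.1,0],[0,0.14,-0.08,2.24,0],[0,0.14,-0.08,2.36,0],[0,0.14,-0.08,2.36,0],[0,0.14,-0.08,2.36,0]]]'
python3 - <<'E'
from h import *
for i in range(3):
    c=snap("side"); s=robot.get_state(); print(s["position"].round(4),s["contact_force"].round(1))
cv2.imwrite("pics/a4.png",cv2.resize(c["pixels"][180:270,260:350,::-1],None,fx=4,fy=4,interpolation=2))
E
```

```text
clock: 4.63
position: [0.4289, -0.028, 0.0583]
tcp_rot: [180.0, -0.1, 13.0]
contact_force: [-0.6, -0.3, 1.4]
finger_gap: 0.0183
gripper_force: 39.2
[ 0.429  -0.0282  0.0585] [-0.6  0.2  0.4]
[ 0.429  -0.0283  0.0586] [ 0.7 -0.5  0. ]
[ 0.4288 -0.0284  0.0585] [-0.8  0.2 -0.9]
```

View pics/a4.png

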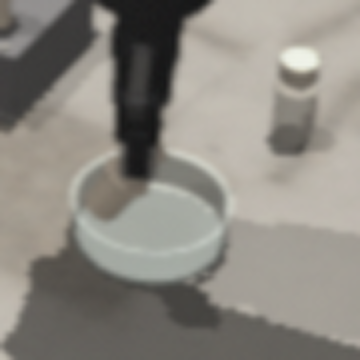

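The stopper's cone end is inside the dish at crop (105,215), close to the far wall. I'll move it back 8 mm, lower it a little and release.

```bash
python3 drive.py '[[[0,-0.08,0.08,0.04,0],[0,-0.16,0.08,0.08,0],[0,-0.16,0.08,0.12,0],[0,-0.16,0.08,0.12,0],[0.06,-0.16,0.08,0.12,0],[0.06,-0.16,0.08,0.12,0],[0.06,-0.16,0.08,0.12,0],[0.06,-0.16,0.08,0.12,0],[0.06,-0.16,0.08,-0.4,0],[0.06,-0.16,0.08,-1.2,0],[0.06,-0.16,0.08,-2,0],[0.045,-0.16,0.08,-2.6,0]]]'
python3 - <<'E'
from h import *
to((.552,-.194,.20))
s=snap("side")["pixels"][180:270,260:350,::-1]
cv2.imwrite("pics/a5.png",cv2.resize(s,None,fx=3,fy=3,interpolation=2))
E
```

```text
clock: 5.78
position: [0.4216, -0.0338, 0.1903]
tcp_rot: [179.9, -0.2, 13.0]
contact_force: [2.6, 0.0, -0.4]
finger_gap: 0.049
gripper_force: 0.0
shift [ 0.0911  0.1854 -0.0097] turn -0.02 F [ 2.6  0.  -0.4] gap 0.049 t 5.7833 J [ 26.   6. -26. 108.   3.  67. -78.]
```

View pics/a5.png

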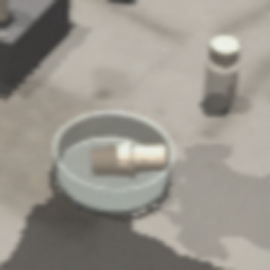

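The stopper lies on its side inside the dish, at crop (95–168, 157). On to the wide probe.

```bash
python3 drive.py '[[[0.042,0.3,0.6,-0.2,0],[0.042,0.6,1.2,-0.2,0],[0.042,0.9,1.8,-0.2,0],[0.042,1.2,2.4,-0.2,0],[0.042,1.5,3,-0.2,0],[0.042,1.8,3.6,-0.2,0],[0.042,1.82,3.7,-0.2,0],[0.042,1.82,3.7,-0.2,0],[0.042,1.82,3.7,0.2,0],[0.042,1.82,3.7,0.6,0],[0.042,1.82,3.7,0.6,0]]]'
python3 - <<'E'
from h import *
import pickle
to((.552,-.194,.101))
cs,ct=snap("side","pics/b.png"),snap("top","pics/bt.png"); pickle.dump((cs,ct),open("b.pkl","wb"))
a=np.array([-.487,-.1125,.866]); B=np.array([.5677,.1474,.082])
print(proj(cs,B+.088*a),proj(ct,B+.088*a))
np.set_printoptions(linewidth=200)
print(cs["pixels"].max(2)[214:233,214:236]); u,v=proj(ct,B+.088*a).astype(int); print(u-9,v-9,"\n",ct["pixels"].max(2)[v-9:v+9,u-9:u+10])
E
```

```text
clock: 6.75
position: [0.5472, -0.1914, 0.1533]
tcp_rot: [-179.7, 0.4, 13.1]
contact_force: [-1.5, 0.0, 0.0]
finger_gap: 0.0416
gripper_force: 0.0
shift [0.0041 0.0036 0.0523] turn 0.07 F [-1.5  0.   0. ] gap 0.0416 t 6.75 J [ 31.  26. -20.  88.   9.  69. -67.]
[225.29136177 219.65405263] [196.18206228 181.72493648]
[[177 182 182 181 183 185 188 189 188 185 182 179 176 171 167 163 160 158 159 158 159 157]
 [176 182 182 182 185 188 186 182 176 174 179 183 178 170 164 161 158 159 158 158 158 158]
 [173 180 181 183 184 174 162 148 139 147 165 175 172 171 168 162 160 158 157 156 155 155]
 [166 178 180 183 181 158 131 118 114 122 134 143 160 174 178 171 162 157 156 154 155 155]
 [164 177 178 180 179 153 119 109 112 115 117 125 143 172 190 184 168 159 155 153 152 153]
 [161 173 171 171 174 152 119 112 114 116 118 124 137 160 183 185 174 164 156 153 151 151]
 [154 162 161 161 172 160 128 115 115 117 120 128 141 156 173 186 185 171 158 153 151 150]
 [147 150 150 150 163 166 144 121 117 118 120 129 147 163 178 194 196 181 164 156 152 150]
 [139 142 142 139 149 165 156 133 120 119 121 136 156 
[... 1680 characters left out ...]
52 128 111 121 133 139 141 140 139 135 119 128 164 145 115 105 102]
 [101 119 142 144 120 128 138 142 145 146 145 151 139 140 168 145 109 101  97]
 [ 95 108 140 148 128 142 152 159 164 165 162 160 149 148 160 133 101  96  94]
 [ 84  96 126 150 170 152 160 168 171 173 168 162 153 157 137 115  96  91  88]
 [ 79  85 100 134 161 175 164 169 175 175 171 169 175 154 121  96  88  86  91]
 [ 95  80  81 104 130 147 161 173 183 185 185 163 150 120  96  85  84  94 100]
 [120 105  72  76  89 104 129 142 146 150 148 130 111  89  79  90  96  99 106]
 [123 114  76  60  67  74  85  94  99  99  95  87  77  69  71  96 102 101 102]
 [116 112  76  70  69  63  56  63  65  62  65  61  59  58  71  94 102  97  96]]
```

In the tool's units: 0.003 m is 0.06, 0.052 m is 1.04.

```bash
python3 drive.py '[[[0.042,0.06,0.06,0.2,0],[0.042,0.06,0.06,0.4,0],[0.042,0.06,0.06,0.6,0],[0.042,0.06,0.06,0.8,0],[0.042,0.06,0.06,0.96,0],[0.042,0.06,0.06,1.04,0],[0.042,0.06,0.06,1.04,0],[0,0.06,0.06,1.04,0],[0,0.06,0.06,1.04,0],[0,0.06,0.06,1.04,0],[0,0.06,0.06,1.04,0],[0,0.06,0.06,1.04,0]]]' 30
python3 - <<'E'
from h import *
import pickle
to((.552,-.194,.101)); s=robot.get_state(); print(s["position"])
cs,ct=pickle.load(open("b.pkl","rb"))
print(tri(cs,ct,(224.9,220.4),(195.6,180.6)))
E
```

```text
clock: 7.85
position: [0.5548, -0.1962, 0.1058]
tcp_rot: [180.0, -0.1, 12.9]
contact_force: [0.5, 0.5, 1.3]
finger_gap: 0.0191
gripper_force: 29.3
shift [-0.0022 -0.0027  0.0048] turn -0.05 F [0.5 0.5 1.3] gap 0.0191 t 7.85 J [ 31.  29. -19.  90.  10.  63. -67.]
[ 0.55475767 -0.19615358  0.10579242]
(array([0.52638734, 0.13871287, 0.15708704]), array([-0.52270217, -0.15971179]), array([0.15255722, 0.59641159]))
```

In the tool's units: -0.035 m is -0.7, -0.02 m is -0.4.

```bash
python3 drive.py '[[[0,0,0,-0.2,0],[0,0,0,-0.4,0],[0,0,0,-0.6,0],[0,0,0,-0.7,0],[0,0,0,-0.7,0],[0,0,0,-0.7,0]]]' 20
python3 - <<'E'
from h import *
import pickle
s=robot.get_state(); print(s["position"].round(4),s["contact_force"].round(1))
c=snap("side","pics/c1.png"); pickle.dump(c,open("c1.pkl","wb"))
p=s["position"].copy()
for u in(-14,-44,-50,-95): q=p.copy(); q[2]+=u/1000; print(u,proj(c,q).round(1))
np.set_printoptions(linewidth=250)
im=c["pixels"].astype(int); u,v=proj(c,p-[0,0,.014]).astype(int)
print(u-12,v-6); print(im.max(2)[v-6:v+40,u-12:u+13]); 
E
```

```text
clock: 8.35
position: [0.5548, -0.1964, 0.1411]
tcp_rot: [179.9, -0.1, 12.9]
contact_force: [0.7, -0.6, -0.1]
finger_gap: 0.0191
gripper_force: 29.3
[ 0.5548 -0.1964  0.1411] [ 0.7 -0.6 -0.1]
-14 [270.2 150.9]
-44 [270.  160.5]
-50 [270.  162.4]
-95 [269.7 176.3]
258 144
[[ 94  94  94 ... 183 184 184]
 [ 94  93  93 ... 181 182 183]
 [ 89  88  86 ... 175 178 182]
 ...
 [ 80  78  76 ...  58  59  73]
 [ 72  68  65 ...  58  57  65]
 [ 76  74  75 ...  57  57  64]]
```

In the tool's units: -0.056 m is -1.12, -0.051 m is -1.02.

```bash
python3 drive.py '[[[0,-0.2,0,-0.02,0],[0,-0.4,0,0.03,0],[0,-0.56,0,0.06,0],[0,-0.74,0,0.106,0],[0,-0.92,0,0.16,0],[0,-1.02,0,0.19,0],[0,-1.12,0,0.22,0],[0,-1.12,0,0.22,0]]]' 20
python3 - <<'E'
from h import *
import pickle
s=robot.get_state(); print(s["position"].round(4),s["contact_force"].round(1),s["finger_gap"])
c=snap("side","pics/c2.png"); pickle.dump(c,open("c2.pkl","wb"))
d=np.abs(c["pixels"].astype(int)-pickle.load(open("c1.pkl","rb"))["pixels"]).max(2)
im=c["pixels"].astype(int)
warm=((im[:,:,0]-im[:,:,2]>14)&(im.max(2)>90)).astype(np.uint8)
n,l,st,ce=cv2.connectedComponentsWithStats(warm[120:200,230:310])
for i in range(1,n):
    if st[i,4]>8: 
        pt=np.argwhere(l==i)[:,::-1].astype(np.float32); print(st[i]+[230,120,0,0,0],(ce[i]+[230,120]).round(1),cv2.fitLine(pt,2,0,.01,.01).ravel().round(2))
g=im.max(2)[140:190,248:296]
for r in g[::1]: print("".join(" .:-=+*#%@"[min(9,x//24)] for x in r))
E
```

```text
clock: 9.07
position: [0.498, -0.209, 0.1287]
tcp_rot: [-179.9, 0.1, 12.9]
contact_force: [0.1, 2.6, 1.2]
finger_gap: 0.019
gripper_force: 29.6
[ 0.498  -0.209   0.1287] [0.1 2.6 1.2] 0.018998878937982862
[ 230  120   36   80 1156] [239.4 164.8] [ 0.13  0.99  9.38 44.78]
[247 120  16  18 158] [254.5 127.2] [ 0.13  0.99 24.54  7.16]
[276 120  10  18 131] [280.6 127.8] [ 0.15  0.99 50.64  7.77]
[306 125   4   8  27] [307.7 128.1] [7.000e-02 1.000e+00 7.767e+01 8.150e+00]
[300 133   4   8  18] [301.4 136.7] [4.000e-02 1.000e+00 7.139e+01 1.672e+01]
[271 140  39  51 593] [290.7 169.7] [ 0.52  0.86 60.7  49.74]
[300 142   7   3  11] [302.7 142.7] [ 0.99 -0.12 72.73 22.73]
[300 145  10  13  68] [305.3 150. ] [ 0.6   0.8  75.32 30.03]
[297 157  10   6  21] [301.9 159. ] [ 0.92  0.4  71.86 39.  ]
[265 159  10   7  41] [269.8 162.2] [ 0.94 -0.35 39.78 42.24]
[305 160   5  11  32] [307.6 165.1] [ 0.1  -1.   77.62 45.12]
[296 163   9   8  22] [299.4 166.5] [ 0.99  0.13 69.41 46.5 ]
[298 170   7   4  11] [300.8 172.1] [ 0.94 -0.33 70.82 52.09]
-----===-=----------::--=+*******######+-.......
--=
[... 1697 characters left out ...]
::=+**########
********++=--=+#%#*++++++++=----:::-+****#######
*******++++++*#**+++++++++++=---::-=********####
*******+++++++++++++++++++==---:::-+*##*******##
******+++======++++++++++=----::::-+*###********
*****++++=====+++++++++++=---:::::-+*######*****
*****++++=====++++++++++=---::::::-+*########***
***++++++======++++++++=---:::::::-+*###########
**+++++=========+++++++=--::::::::-+*###########
**++++==-======-==++==---:::::::::-+############
*++++=---=====--====----::::::::::-+*###########
***++=---====--:-==-::::::::::::::-=+++****#####
***++=--------:--=-::::::::::::::::---====++*###
++++++=----:::-----:::::::::::::::::------==+*##
-=+++++===----------:::::::::::::::::::----=*###
```

```bash
python3 drive.py '[[[0,-0.16,0,-0.28,0],[0,-0.4,0,-0.7,0],[0,-0.4,0,-1.4,0],[0,-0.4,0,-2.2,0],[0,-0.4,0,-2.8,0],[0,-0.4,0,-3.22,0],[0,-0.2,-0.7,-3.22,0],[0,0,-1.4,-3.22,0],[0,0.2,-2.1,-3.22,0],[0,0.4,-2.8,-3.22,0],[0,0.6,-3.5,-3.22,0],[0,0.74,-4.2,-3.22,0]]]' 30
python3 drive.py '[[[0,0,-0.7,0,0],[0,0,-1.4,0,0],[0,0,-2,0,0],[0,0,-2.4,0,0],[0,0,-2.4,0,0],[0,0,-2.4,0,0]]]'
python3 - <<'E'
from h import *
import pickle
s=robot.get_state(); p=s["position"]; print(p.round(4),s["tcp_rot"].round(1),s["contact_force"].round(1),s["finger_gap"])
c=snap("side","pics/d1.png"); pickle.dump((c,s),open("d1.pkl","wb"))
a=np.array([-.487,-.1125,.866]); P=p+[0,0,.016]
for u in(55,4,0,-15,-30,-36,-81): print(u,proj(c,P+(u-30)/1000*a).round(1), (P+(u-30)/1000*a).round(3))
cs=pickle.load(open("b.pkl","rb"))[0]
x0,y0=(proj(c,P-.06*a)-[32,35]).astype(int); print(x0,y0)
d=np.abs(c["pixels"].astype(int)-cs["pixels"].astype(int)).max(2)
cv2.imwrite("pics/d1c.png",cv2.resize(np.hstack([c["pixels"][y0:y0+70,x0:x0+65,::-1],cv2.cvtColor(np.clip(d*3,0,255).astype(np.uint8)[y0:y0+70,x0:x0+65],8)]),None,fx=6,fy=6,interpolation=2))
E
```

```text
clock: 10.12
position: [0.4883, 0.0034, 0.2898]
tcp_rot: [179.8, 0.1, 12.8]
contact_force: [0.8, 0.1, -0.8]
finger_gap: 0.0188
gripper_force: 29.6
clock: 10.62
position: [0.4615, 0.1204, 0.29]
tcp_rot: [179.8, 0.1, 13.0]
contact_force: [0.6, -1.0, -1.3]
finger_gap: 0.0194
gripper_force: 29.6
[0.4615 0.1204 0.29  ] [1.798e+02 1.000e-01 1.300e+01] [ 0.6 -1.  -1.3] 0.01937107868977672
55 [263.9 151.6] [0.449 0.118 0.328]
4 [250.3 170.5] [0.474 0.123 0.283]
0 [249.2 172. ] [0.476 0.124 0.28 ]
-15 [245.4 177.3] [0.483 0.125 0.267]
-30 [241.7 182.5] [0.491 0.127 0.254]
-36 [240.2 184.5] [0.494 0.128 0.249]
-81 [229.5 199.4] [0.516 0.133 0.21 ]
209 147
```

View pics/d1c.png

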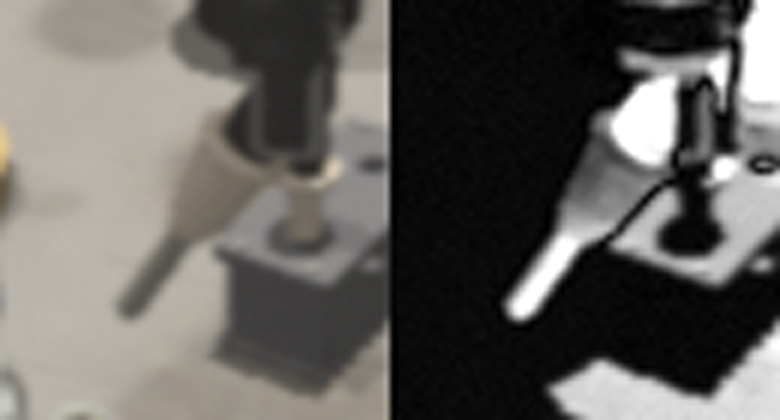

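The probe hangs tilted as intended. The stem tip is at side pixel (230,198), and the cone's lower end at about (240,185), both close to the 30° prediction. I'll fit the stem line and compare it with the neck axis.

```bash
python3 - <<'E'
from h import *
import pickle
c,s=pickle.load(open("d1.pkl","rb")); b=pickle.load(open("b.pkl","rb"))[0]; p=s["position"]
d=np.abs(c["pixels"].astype(int)-b["pixels"].astype(int)).max(2)
m=np.zeros(d.shape,np.uint8); m[187:202,222:242]=d[187:202,222:242]>35
n,l,st,ce=cv2.connectedComponentsWithStats(m); i=1+st[1:,4].argmax(); pt=np.argwhere(l==i)[:,::-1].astype(np.float32); print(st[i])
w=d[l==i].astype(float)
vx,vy,x,y=cv2.fitLine(pt,2,0,.01,.01).ravel(); print(vx/vy,x,y, "tip row",pt[:,1].max())
K,R,t=cam(c); o=(-R.T@t).ravel(); ny=np.array([np.sin(np.radians(13)),-np.cos(np.radians(13)),0])
def hit(u,v):
    r=R.T@np.linalg.solve(K,[u,v,1]); return o+r*((p-o)@ny)/(r@ny)
A=hit(x+vx/vy*(188-y),188); B=hit(x+vx/vy*(197-y),197); ax=(A-B)/np.linalg.norm(A-B); print(A,B,"axis",ax,"tilt",np.degrees(np.arccos(ax[2])))
xt=np.array([np.cos(np.radians(13)),np.sin(np.radians(13)),0])
f=lambda q:np.array([(q-p)@xt,q[2]-p[2]])*1000
print("rel tcp (x,z mm):",f(A),f(B))
# predicted axis at same height
a=np.array([-.487,-.1125,.866]);P=p+[0,0,.016]
for q in(A,B): k=(q[2]-P[2])/a[2]; print("pred x",f(P+k*a))
for rim in([.5256,.138,.1577],[.5264,.1387,.157],[.5248,.1375,.1582]):
    print(f(np.array(rim)), "y off",(np.array(rim)-p)@ny*1000)
E
```

```text
[228 187  14  13  75]
-0.7863253 234.04 192.68 tip row 199.0
[0.4986749  0.12895408 0.23986227] [0.51312574 0.13229032 0.21610943] axis [-0.51605061 -0.11913967  0.84823199] tilt 31.98011183649672
rel tcp (x,z mm): [ 38.11108746 -50.1045399 ] [ 52.94204857 -73.85738175]
pred x [ 38.15325159 -50.1045399 ]
pred x [ 51.86256948 -73.85738175]
[  66.38099173 -132.26680849] y off -2.7572451851771307
[  67.31795352 -132.96680849] y off -3.2593433870516777
[  65.48902015 -131.76680849] y off -2.4500209962595854
```

Units first: shifts go in units of 50 mm and turns go in units of 5 degrees. So 0.0879 m is 1.758, 0.0793 m is 1.586.

```bash
python3 drive.py '[[[0,0.04,-0.02,0.3,0],[0,0.08,-0.04,0.6,0],[0,0.108,-0.056,0.892,0],[0,0.108,-0.056,0.892,0],[0,0.208,-0.056,1.066,0],[0,0.308,-0.056,1.238,0],[0,0.408,-0.056,1.412,0],[0,0.508,-0.056,1.586,0],[0,0.608,-0.056,1.758,0],[0,0.608,-0.056,1.758,0],[0,0.608,-0.056,1.758,0]]]'
python3 - <<'E'
from h import *
import pickle
s=robot.get_state(); p=s["position"]; print(p.round(4),s["contact_force"].round(1),s["finger_gap"])
c=snap("side","pics/e1.png"); b=pickle.load(open("b.pkl","rb"))[0]
xt=np.array([np.cos(np.radians(13)),np.sin(np.radians(13)),0]); ny=np.array([xt[1],-xt[0],0])
for r in([.5256,.138,.1577],): d=np.array(r)-p; print("rim rel",d@xt*1000,d@ny*1000,d[2]*1000)
for x,z in((0,0),(25,-27),(35,-44),(38,-50)): print((x,z),proj(c,p+x/1000*xt+[0,0,z/1000]).round(1))
g=c["pixels"].max(2)[180:235,208:260]
for r in g: print("".join(" .:-=+*#%@"[min(9,x//24)] for x in r))
E
```

```text
clock: 11.58
position: [0.4907, 0.1306, 0.2016]
tcp_rot: [-180.0, 0.1, 13.0]
contact_force: [0.3, -1.0, -0.6]
finger_gap: 0.0194
gripper_force: 29.6
[0.4907 0.1306 0.2016] [ 0.3 -1.  -0.6] 0.0194093746040082
rim rel 35.64019592132911 0.6160973340562962 -43.88244411748388
(0, 0) [241.5 205. ]
(25, -27) [229.6 214.2]
(35, -44) [225.1 220.2]
(38, -50) [223.8 222.3]
-==+**##############*+-:::---:::.........:=*****++==
==+**###############+-:::::::::..........:-+****++==
=++*###############*=:::::--:::..........:-++**+++==
=+*################*-::::::::::.:........:=+**++====
+*#################+-::::::::::.........:-=+*+======
**#############%%##*-:.:::::::.........:-=++++=--===
*##########%%%#%%##*=:..::::::.........:-=+*+=---===
##########%%%%%%%###+-..::::::.........:-=+*+=------
##########%%%%%%####*-:..:::::.........:-=+*++=----:
###########%%%%%%###*=:..::::.........::-=+++++=====
*############%##%####+-...............::---==+++++++
*###############%%###+-:..............::------==+++*
*###############%%%##*=:...............:::::::---=++
*################%%%##+-...............:::::::
[... 1479 characters left out ...]
***********
==--=+*****#*+=--=++==+*#***************************
==--=++**++**+=--=++==+*#****************#**********
=====+++*++++++==+*+=+*##***************************
+++++++++++++++++**++**#****************************
+++++++++++===+++*****##**********##****************
****++++++=======++++*************###***************
***++++++===========+*************##****************
***+++++===========+********************************
***++++===========+*********************************
****+++==========++*********************************
*****++=========++++********************************
*****++========+++**++******************************
******++=====+++++***++*****************************
```

In the tool's units: 0.0208 m is 0.416, 0.0156 m is 0.312.

```bash
python3 drive.py '[[[0,0.06,0,0.104,0],[0,0.12,0,0.208,0],[0,0.18,0,0.312,0],[0,0.24,0,0.416,0],[0,0.24,0,0.416,0]]]' 
python3 drive.py '[[[0,0.04,0,0.07,0],[0,0.06,0,0.104,0],[0,0.06,0,0.104,0]]]'
python3 - <<'E'
from h import *
s=robot.get_state();xt=np.array([np.cos(np.radians(13)),np.sin(np.radians(13)),0]); ny=np.array([xt[1],-xt[0],0])
F=s["contact_force"];print(F@xt,F@ny,-F[2],s["ft_torque"])
E
```

```text
clock: 12.05
position: [0.5027, 0.1338, 0.1803]
tcp_rot: [-179.9, 0.0, 13.0]
contact_force: [0.3, 2.4, -1.2]
finger_gap: 0.0189
gripper_force: 29.7
clock: 12.3
position: [0.5055, 0.1348, 0.1761]
tcp_rot: [-179.9, 0.0, 13.0]
contact_force: [-0.2, 2.2, -0.9]
finger_gap: 0.0195
gripper_force: 29.6
0.279119858131037 -2.1585905524467988 0.9159784711944049 [ 0.52577677 -0.0122648   0.06703364]
```

```bash
python3 drive.py '[[[0,0,-0.02,0,0],[0,0.02,-0.02,0.034,0],[0,0.04,-0.02,0.07,0],[0,0.04,-0.02,0.07,0]]]' 40
python3 drive.py '[[[0,0.02,0,0.034,0],[0,0.03,0,0.052,0],[0,0.03,0,0.052,0]]]' 
python3 drive.py '[[[0,0.02,0,0.034,0],[0,0.03,0,0.052,0],[0,0.03,0,0.052,0]]]'
cat >> h.py <<'E'
def ft():
    s=robot.get_state();xt=np.array([np.cos(np.radians(13)),np.sin(np.radians(13)),0]); ny=np.array([xt[1],-xt[0],0])
    F=s["contact_force"];r=np.array([.5256,.138,.1577])-s["position"]; print("Ftool",np.round([F@xt,F@ny,-F[2]],1),"rim rel",np.round([r@xt*1e3,r@ny*1e3,-r[2]*1e3],1),s["finger_gap"],s["gripper_force"])
E
python3 -c "from h import *;ft()"
```

```text
clock: 12.63
position: [0.5072, 0.1356, 0.1729]
tcp_rot: [-180.0, 0.0, 12.9]
contact_force: [-0.6, 2.1, 0.1]
finger_gap: 0.0187
gripper_force: 39.8
clock: 12.88
position: [0.5084, 0.1359, 0.1708]
tcp_rot: [180.0, 0.0, 12.9]
contact_force: [-3.0, 0.5, 3.9]
finger_gap: 0.0185
gripper_force: 40.3
clock: 13.13
position: [0.5095, 0.1361, 0.1689]
tcp_rot: [180.0, 0.1, 13.0]
contact_force: [-4.9, 0.3, 8.1]
finger_gap: 0.019
gripper_force: 40.7
Ftool [-4.7 -1.4 -8.1] rim rel [16.1  1.8 11.2] 0.019016313934825377 40.695387261221185
```

```bash
for i in 1 2; do python3 drive.py '[[[0,0.02,0,0.034,0],[0,0.03,0,0.052,0],[0,0.03,0,0.052,0]]]' 60; done
python3 -c "from h import *;ft()"
```

```text
clock: 13.38
position: [0.5103, 0.1364, 0.1675]
tcp_rot: [179.9, 0.1, 13.0]
contact_force: [-8.9, -1.4, 15.5]
finger_gap: 0.0183
gripper_force: 59.5
clock: 13.63
position: [0.5104, 0.1364, 0.1673]
tcp_rot: [179.8, 0.3, 13.0]
contact_force: [-17.4, -4.5, 29.5]
finger_gap: 0.018
gripper_force: 61.1
Ftool [-18.    0.4 -29.5] rim rel [15.2  1.9  9.6] 0.0180346121767715 61.13346304778133
```

In the tool's units: -0.0035 m is -0.07, -0.0026 m is -0.052.

```bash
python3 drive.py '[[[0,-0.03,0,-0.052,0],[0,-0.04,0,-0.07,0],[0,-0.04,0,-0.07,0]]]'; python3 -c "from h import *;ft()"
python3 drive.py '[[[0.05,0,0,0,0],[0.05,0,0,0,0],[0.05,0,0,0,0],[0.05,0,0,0,0],[0.05,0,0,-0.4,0],[0.05,0,0,-1,0],[0.05,0,0,-1.8,0],[0.05,-0.6,0.4,-2,0],[0.05,-1.2,1,-2,0],[0.05,-1.8,1.6,-2,0],[0.05,-2.2,2.2,-2,0],[0.0,-2.2,2.8,-2,0]]]'
python3 - <<'E'
from h import *
import pickle
c,t=snap("side","pics/f1.png"),snap("top","pics/f1t.png"); pickle.dump((c,t),open("f1.pkl","wb"))
a=np.array([-.487,-.1125,.866]); r=np.array([.5256,.138,.1577])
for u in(55,47,4,0): print(u,proj(c,r+u/1000*a).round(1),proj(t,r+u/1000*a).round(1))
sh=lambda g:[print("".join(" .:-=+*#%@"[min(9,x//24)] for x in q)) for q in g]
sh(c["pixels"].max(2)[192:232,212:258]); print(); sh(t["pixels"].max(2)[170:205,180:212])
E
```

```text
clock: 13.88
position: [0.5103, 0.1364, 0.1675]
tcp_rot: [180.0, 0.0, 12.9]
contact_force: [-6.8, -0.0, 10.3]
finger_gap: 0.0187
gripper_force: 59.7
Ftool [ -6.6  -1.5 -10.3] rim rel [15.3  1.8  9.8] 0.018661017449863072 59.689861175765486
clock: 14.88
position: [0.4317, -0.0274, 0.2662]
tcp_rot: [179.8, 0.2, 12.8]
contact_force: [0.8, -0.8, 0.4]
finger_gap: 0.0393
gripper_force: 0.0
55 [237.5 202.9] [195.2 188.3]
47 [235.6 205.4] [195.4 187.2]
4 [225.8 218.7] [196.  181.9]
0 [224.9 219.9] [196.  181.5]
##################################+-::::::---=
##################################+-:::::::::-
##################################+-::::::::::
##################################+-::::::::::
##################################+-::::::::::
##################################+-::::::::::
#################################*+-::::::::::
#################################*+-::::::::::
#################################*+-::::::::::
################################**+-::::::::::
######################*########**+=-::::::::::
###################*+++*#####****=---:::::::::
##################*=-=++**#
[... 1744 characters left out ...]
-----==
====-----+*-..::...-#*=------===
+====-:--==:.-===..-*+-----=====
+======--:-.:=+++:.:+-----=====+
=+=======:::=++*+=.:-----=====++
=++======:::=++*+-.:::----===+++
==++++===:::-++++-.:::----=+++++
====++===-:::--=-:.::---==++++++
======++=-:::::::.::-======+++==
-==========-:::::::========++===
---========-::::::-=============
:---=======-::::::-===========--
::----====-::::::::=====-=------
::::------:::::::::------------:
::::::-----:::::::-----------:::
-:::::::---:::::::-------:::::::
-:::::::::::::::::--::-:::::::::
=-:::::..:::..:::::::::::::.....
+==-:::::......::::::::.:..:....
*++=---::::...........:......::-
**+++===-::::::...........::-===
****++++=----:-::::::::::--=++++
```

```bash
python3 - <<'E'
from h import *
import pickle
c,t=pickle.load(open("f1.pkl","rb")); b,bt=pickle.load(open("b.pkl","rb"))
def line(cc,bb,box,thr=60):
    x0,y0,x1,y1=box; g=cc["pixels"].max(2)[y0:y1,x0:x1]; m=(g<thr).astype(np.uint8)
    n,l,st,ce=cv2.connectedComponentsWithStats(m); i=1+st[1:,4].argmax(); pt=np.argwhere(l==i)[:,::-1].astype(np.float32)
    vx,vy,x,y=cv2.fitLine(pt,2,0,.01,.01).ravel(); return vx/vy,(x+x0).round(1),(y+y0).round(1)
r0=np.array([.5256,.138,.1577])
h=np.array([-.974,-.225,0])
for th in(28,30,32):
    a=np.sin(np.radians(th))*h+[0,0,np.cos(np.radians(th))]
    e=proj(c,r0+.04*a)-proj(c,r0+.01*a); print(th,"pred slope",e[0]/e[1],"pt",proj(c,r0+.025*a))
print("side head",line(c,b,(220,204,238,226),75))
a=np.array([-.487,-.1125,.866]); e1=np.cross(a,[0,0,1.]);e1/=np.linalg.norm(e1);e2=np.cross(a,e1)
ang=np.linspace(0,2*np.pi,73)
def ext(cc,u,R):
    q=np.array([proj(cc,r0+u*a+R*(np.cos(k)*e1+np.sin(k)*e2)) for k in ang]); return np.r_[q.min(0),q.max(0)].round(1)
for s in(0,3,6): print(s,"flange top",ext(c,(s+4)/1e3,.0155),ext(t,(s+4)/1e3,.0155))
# bright flange mask
for cc,box,th in((c,(214,208,232,230),178),(t,(184,172,206,192),160)):
    x0,y0,x1,y1=box; p=cc["pixels"][y0:y1,x0:x1]; m=(p.max(2)>th).astype(np.uint8); print(x0,y0)
    for q in p.max(2): print(" ".join("%3d"%v for v in q))
E
```

```text
28 pred slope -0.672808368719841 pt [230.11062999 212.09845656]
30 pred slope -0.7403302940774886 pt [230.48731951 212.3010606 ]
32 pred slope -0.8116189519350112 pt [230.85693089 212.51299487]
side head (np.float32(-0.6831001), np.float32(229.7), np.float32(213.6))
0 flange top [218.9 212.8 232.5 224.7] [189.2 175.5 202.7 188.3]
3 flange top [219.6 211.9 233.1 223.8] [189.2 175.8 202.6 188.7]
6 flange top [220.3 210.9 233.8 222.9] [189.1 176.2 202.6 189. ]
214 208
182 180 181 181 181 183 182 182 181 180 180 179 171 144 100  62  48  47
184 184 183 183 181 182 181 181 181 181 179 174 152 113  70  49  46  45
183 185 185 184 184 183 183 182 182 180 177 163 126  79  52  46  45  45
181 185 185 185 184 185 183 182 183 181 168 136  91  57  47  44  44  45
180 185 185 185 184 183 182 182 182 173 146 101  63  47  45  44  44  43
178 185 185 184 184 185 189 192 185 159 114  70  50  45  45  44  43  43
179 184 184 185 187 195 207 214 192 141  85  53  45  45  45  44  43  43
178 184 185 185 192 211 223 219 177 110  61  46  46  44  44  43  43  43
175 183 183 185 196 218 225 205 146  81  51  45  45  4
[... 2021 characters left out ...]
  72  72  81  94 133 160  72  29  37  57  55  45  30  34  86 168 163 116  89  84  81
103  91  71  75  80  97 118  50  44  79 111 112  96  47  35  87 162 132  93  81  81  87
106 104 104  88  72  71  73  43  71 113 137 136 121  67  38  67 120  95  77  78  88  93
106 110 115 111  98  67  59  55 102 135 141 144 136  97  45  48  81  76  83  88  94  98
115 111 109 112 106  67  56  55  99 136 142 146 136  92  44  48  60  68  91  92  95  93
122 120 111 108 104  70  63  59  74 121 137 141 129  75  41  51  55  66  87  94  90  89
121 123 119 119 107  73  59  65  61  76  91 101  82  48  44  51  60  83  92  89 102 108
118 118 120 122 114  80  69  64  61  60  57  62  54  47  54  62  73  98 107 107 112 113
```

The probe is seated within measurement: the flange outline matches s≈0 in both views, and pushing met a hard stop at 34 N. I'll regrip it once more lightly, so the free probe can align itself, and give a short firm press along the neck.

```bash
python3 drive.py '[[[0.05,0,0,0,0],[0.05,0,0,0,0],[0.05,0,0,0,0],[0.05,0,0,0,0]]]' 30; python3 -c "
from h import *
to((.5103,.1364,.1675))"
```

```text
clock: 15.32
position: [0.4355, -0.0233, 0.2659]
tcp_rot: [-180.0, 0.0, 13.1]
contact_force: [0.0, -0.4, 0.7]
finger_gap: 0.0499
gripper_force: 0.0
shift [ 0.1091 -0.1385  0.0984] turn 0.12 F [ 0.  -0.4  0.7] gap 0.0499 t 15.3167 J [ 26.   5. -27.  98.   2.  77. -78.]
```

```bash
python3 drive.py '[[[0.05,0.6,-0.6,0,0],[0.05,1,-1.2,0,0],[0.05,1.6,-1.8,0,0],[0.05,2,-2.4,0,0],[0.05,2.18,-2.77,0,0],[0.05,2.18,-2.77,0,0],[0.05,2.18,-2.77,0.6,0],[0.05,2.18,-2.77,1,0],[0.05,2.18,-2.77,1.2,0],[0.05,2.18,-2.77,1.2,0]]]'; python3 -c "
from h import *
to((.5103,.1364,.1675))"
```

```text
clock: 16.15
position: [0.5086, 0.1336, 0.2034]
tcp_rot: [180.0, 0.3, 13.0]
contact_force: [-0.6, -0.2, -0.9]
finger_gap: 0.0498
gripper_force: 0.0
shift [ 0.0022 -0.0023  0.0359] turn -0.04 F [-0.6 -0.2 -0.9] gap 0.0498 t 16.15 J [   9.   19.  -33.   92.   11.   73. -103.]
```

```bash
python3 drive.py '[[[0.05,0,0,0.3,0],[0.05,0,0,0.6,0],[0.05,0,0,0.76,0],[0.05,0,0,0.76,0],[0.05,0,0,0.76,0]]]'; python3 -c "
from h import *
ft();to((.5103,.1364,.1675))"
```

```text
clock: 16.57
position: [0.5109, 0.1346, 0.1687]
tcp_rot: [180.0, -0.0, 12.9]
contact_force: [0.4, -0.1, 1.0]
finger_gap: 0.0503
gripper_force: 0.0
Ftool [ 0.4  0.2 -1. ] rim rel [15.1 -0.  11. ] 0.05028682915226635 0.0
shift [-0.0002 -0.0019  0.0012] turn -0.07 F [ 0.4 -0.1  1. ] gap 0.0503 t 16.5667 J [   9.   21.  -33.   95.   12.   68. -104.]
```

In the tool's units: -0.0018 m is -0.036.

```bash
python3 drive.py '[[[0.05,0,-0.036,0,0],[0.05,0,-0.036,0,0],[0,0,-0.036,0,0],[0,0,-0.036,0,0],[0,0,-0.036,0,0],[0,0,-0.036,0,0],[0,0,-0.036,0,0],[0,0,-0.036,0,0]]]' 30; python3 -c "from h import *;ft()"
python3 drive.py '[[[0,0.02,0,0.034,0],[0,0.03,0,0.052,0],[0,0.03,0,0.052,0]]]';python3 -c "from h import *;ft()"
```

```text
clock: 17.23
position: [0.5104, 0.1365, 0.1685]
tcp_rot: [-180.0, -0.0, 12.9]
contact_force: [-0.1, 0.3, 3.9]
finger_gap: 0.0187
gripper_force: 29.7
Ftool [-0.  -0.3 -3.9] rim rel [15.1  2.  10.8] 0.01871091527291083 29.6703516645357
clock: 17.48
position: [0.5105, 0.1365, 0.1684]
tcp_rot: [179.9, 0.1, 12.9]
contact_force: [-8.2, -2.9, 19.0]
finger_gap: 0.019
gripper_force: 31.3
Ftool [ -8.7   1.  -19. ] rim rel [15.1  2.  10.7] 0.018952042387449932 31.30994114675559
```

In the tool's units: -0.0036 m is -0.072, -0.0028 m is -0.056.

```bash
python3 drive.py '[[[0,0.01,0,0.018,0],[0,0.01,0,0.018,0],[0,-0.03,0,-0.056,0],[0,-0.03,0,-0.072,0],[0,-0.03,0,-0.072,0]]]'; python3 -c "from h import *;ft()"
python3 drive.py '[[[0.05,-0.03,0,-0.072,0],[0.05,-0.03,0,-0.072,0],[0.05,-0.03,0,-0.072,0],[0.05,-0.03,0,-0.072,0],[0.05,0,0,-0.6,0],[0.05,0,0,-1.2,0],[0.05,0,0,-2,0],[0.05,-0.6,0.4,-2,0],[0.05,-1.2,1,-2,0],[0.05,-1.8,1.6,-2,0],[0.05,-2.2,2.4,-2,0],[0.05,-2.2,3,-2,0]]]'
python3 drive.py '[[[0.05,0,0.6,0,0],[0.05,0,1.2,0,0],[0.05,0,1.2,0,0],[0.05,0,1.2,0,0]]]'
python3 - <<'E'
from h import *
import pickle
c,t=snap("side","pics/g1.png"),snap("top","pics/g1t.png"); f,ft_=pickle.load(open("f1.pkl","rb")); b0=[pickle.load(open(n+".pkl","rb")) for n in("side","top")]
df=np.abs(c["pixels"].astype(int)-f["pixels"])[195:235,212:245].max(2); print("neck change vs first release",df[:,:20].max(),df.mean().round(1))
# bystanders: changes vs start at bottle cap, vials, narrow probe
for n,(x,y,w,h) in dict(bottle=(190,186,22,22),vialF=(326,190,16,30),vialL=(288,280,16,28),narrow=(252,155,14,34),dish=(275,215,46,40)).items():
    print(n,(np.abs(c["pixels"].astype(int)-b0[0]["pixels"])[y:y+h,x:x+w].max(2)>30).sum(),(w*h))
im=c["pixels"].max(2)[214:256,274:322]
for q in im: print("".join(" .:-=+*#%@"[min(9,x//24)] for x in q))
print(robot.get_state()["clock"])
E
```

```text
clock: 17.9
position: [0.5102, 0.1365, 0.1689]
tcp_rot: [-180.0, -0.0, 12.9]
contact_force: [-0.5, -0.1, 2.4]
finger_gap: 0.0189
gripper_force: 31.1
Ftool [-0.5 -0.  -2.4] rim rel [15.3  2.  11.2] 0.018935706709068932 31.10903548076749
clock: 18.9
position: [0.4333, -0.0368, 0.2693]
tcp_rot: [179.9, 0.1, 12.9]
contact_force: [-0.0, -0.7, -0.3]
finger_gap: 0.0497
gripper_force: 0.0
clock: 19.23
position: [0.4497, -0.095, 0.2685]
tcp_rot: [-180.0, 0.1, 12.7]
contact_force: [0.1, 0.9, -0.2]
finger_gap: 0.0499
gripper_force: 0.0
neck change vs first release 31 2.5
bottle 0 484
vialF 0 480
vialL 0 448
narrow 0 476
dish 387 1840
*******************#############################
********************############################
*****************###############################
*************#############%%####################
************#####**********####%%###############
********+++***+++++++++++++++**##%%%############
*********++++===-===++++++++++++**##%###########
*********++==-----===++++=++++++++**#%%#########
******##*+=-------===++++===++++++++*##%########
*****##*+==------===++++++++
[... 896 characters left out ...]
=+***#
------=+*******#########**##########****+=+***##
-------=+*********###############*******+=+***##
--------=******************************+==+**###
---------=+***************************+===+**###
----------=+************************++=-=+**####
-----------==+*********************+=--=+***####
-------------==++****************+==---=***#####
----------------==++**********++==-----=+*######
-------------------============------:--=**#####
------------------:----------------------=+*####
-----------------------------------------===+*##
-------------------------------------------===++
--------------------------------------------====
----------------------------------------====--==
19.3333
```

```bash
python3 -c "from rig import robot;print(robot.hand_in())"
```

```text
the job is handed in; nothing more can be done
None
```

I handed the job in at about 19.3 s: the stopper lies in the glass dish and the wide probe is pressed to a hard stop in the neck and released; that its flange sits on the rim all round was measured only to within a millimetre or two. The side camera showed the narrow probe, bottle and vials unmoved.

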